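Load the darkroom registration bed and bolt it

ROBOT

A 6-joint arm with a two-finger parallel gripper is mounted at the origin on the work surface. World frame = base frame: x ahead of the robot, y to its left, z up, the work surface at z = 0. Lengths are in m, angles in rad, forces in N, time in s.
With the tool pointing down it reaches from about 0.35 to 0.8 m from the base axis. Payload 7.3 kg.
Tool frame: the origin (TCP) lies midway between the tips of the shut fingers; the grasp point (between the pads) lies 19 mm behind it (r.grip_depth is the y of the grasp point in the tool frame, in m); y points along the fingers, x is the direction in which the jaws open and shut, and the axes are right-handed (so a half turn about y gives the same grasp; the last joint's range is limited). The gripper opens to 85 mm and grips with 20 to 120 N. Pads are 22 mm wide; open, the fingers measure 114 mm over their backs; the gripper's body (76 mm by 85 mm) begins 54 mm behind the grasp point. The pads swing forward as they close: fully open they stand 13 mm farther back than shut.
Start: joints at [-1.308, 0.342, 1.524, -0, 1.275, -0.146], TCP at [0.209, -0.482, 0.199] pointing down, gripper open.
Joint ranges: [-2.53, 2.53], [-0.77, 2.02], [0.04, 2.7], [-1, 4.14], [0.28, 2.66], [-3.11, 3.11]. Speed limits (rad/s): [2.57, 2.57, 3.14, 3.14, 3.14, 3.14].

INTERFACE

Orientations are given as a unit quaternion [w, x, y, z].
In Python, from bench import readout, snapshot, camera_model, r gives the robot as it stands.
- The arm moves only by the tool carry_out, never from a script. Its arguments are lists of equal length, an entry for each row: "slide": the shift along the tool's x, y, z in mm, a list of three; "angular": the turn, a rotation vector about the tool's x, y, z in rad, a list of three; "grip": the opening, from -1 (shut) to 1 (fully open), so that 0 is half open. In form: {"slide": [[x, y, z], ...], "angular": [[rx, ry, rz], ...], "grip": [grip, ...]}. A call has 1 to 5 rows; each row shifts and turns the commanded pose from where the row before left it, along the tool's axes as they then stand; what a row does not reach is not made up. A row lasts 1/8 s, in which the tool goes at most 62.5 mm and 10.7 degrees, less where a joint would pass 70% of its speed; a pose out of reach is approached as far as the arm can. A call with a gripper value outside its range is refused whole. The fingers move at their own pace and stop on an object; "force" is the grip in N (left out, the last holds). Time passes only in rows, so rows that do not move let the fingers close. It gives the time, the measured TCP pose, the force and the opening at its end, in the units of the state.
- readout.read_state(): the state, without advancing time (a new reading comes with each control period).
- snapshot(name): name is "scene" or "top"; returns (picture, depth): 480x640x3 uint8, red, green, blue; 480x640 float32, m along the optical axis (not along the pixel's ray), 0 where there is no reading.
- camera_model(name): a dict with "fx", "fy", "cx", "cy" (pixels), "camera_from_world" (4x4, takes a point from world to camera coordinates). Camera axes: x right, y down, z forward; pixel columns grow to the right and rows downward; lengths in m; the calibration is good to about 2 mm. A picture is of the moment at which its call begins. camera_model takes no time and is no camera call.
- r.hand_in(): hands the job in, once; it reports no verdict.
The state is a dict: "t": time; "joint_pos": joint angles; "dq": joint speeds; "joint_torque": joint torques, N m; "eef_pos": TCP position; "tcp_rot": TCP orientation; "wrist_force": force on the tool from outside, world axes, zero at the start; "torque": the same for the moment, N m; "grip_width": finger opening in m.
Only numpy, scipy, OpenCV 4.12 (cv2) and the standard library are available. Lean on these libraries where they do the work, as an engineer would, in place of code of your own. Each camera call takes 0.05 s, during which the arm holds its last target. There are 200 camera calls.

TASK

Load the darkroom registration bed: push the narrower plate with the square glass window (the negative carrier) fully home into the narrow inner end of the bay, then push the wider plate with the round opening (the masking plate) in behind it until it is fully home against the carrier. Then push the slide bolt all the way across the bay's mouth so that neither can come out, and leave everything else where it stands.

Things in the scene. Friction and masses are not known exactly. Their poses are not given: they have to be found in the camera images.
- bed: Fixed grey baseboard 18 mm thick with rails 20 mm high. Origin on its underside, at the fence's face (x 0) and the bay's mouth (y 0); x away from the robot, y left into the bay. Board: x -290 to 90, y -400 to 235 mm. Fence: y -370 to 210, facing -x; the free apron before it (y below 0) holds both plates at the start. A plate pushed to +x squares itself on the fence and can slide along it to +y.
- carrier_home (a point): Where the carrier's centre must end: against the end stop (its face at y 194 mm of the bed), at x -45, y 144 mm of the bed, touching the fence. Axes as the bed's. Fixed. The bay here, from y about 115 to 194, is 94 mm wide (x -94 to 0), with a slanting lead-in before it.
- mask_home (a point): Where the masking plate's centre must end: behind the carrier, touching it, at x -57.5, y 49 mm of the bed, along the fence. Axes as the bed's. Fixed. The bay here, from the open mouth at y 0 to about 105, is 119 mm wide (x -119 to 0), flared at the near rail's entry. The bolt crosses at y -17 to -2 mm, so it passes only when both plates are home.
- carrier_center (a point): Centre (half-way up) of the loose negative carrier: dark metal plate with a glass window, 90 mm along its x, 100 mm along its y, 25 mm thick, about 0.4 kg. It lies flat on the apron within 0.25 rad of the bed's heading and must end along the bed's axes. Too wide for most grippers; it slides when pushed (2 to 6 N).
- mask_center (a point): Centre (half-way up) of the loose masking plate: dark metal plate with a round dark opening in a bright ring, 115 mm along its x, 90 mm along its y, 25 mm thick, about 0.45 kg. Lies like the carrier; the two may have changed places. Too wide for the bay's narrow part; in the bay it blocks the carrier's way. Slides when pushed (2 to 6 N).
- bolt (a joint): Slide bolt, a 15 mm round bar along the bed's x at y -9.5 mm, at the near side of the bay's mouth. Value in m: 0 withdrawn, 0.070 fully across (its nose then reaches 42 mm behind the masking plate). Grows towards the bed's +x, starts at 0 to 0.015, stays where left (2 N friction, light damping).
- bolt_knob (a point): Middle of the bolt's upright knob: a dark post 16 mm across, its head (top 10 mm) 22 mm across; its top is 72 mm, this point 50 mm, above the table. It stands at x -228 mm + joint value, y -9.5 mm of the bed. The bar runs on 30 mm behind it (-x), its upper side 18 mm above the board. Axes as the bed's.
- focuser: Bystander: grain focuser: small black stand magnifier, 52 mm wide foot, 75 mm tall, on the bed's near side beside the bay; origin centre of its underside
- film_can: Bystander: grey film can 33 mm wide, 50 mm tall, on the bed beyond the fence; origin centre of its underside
- reel: Bystander: white film reel 92 mm wide, 48 mm tall, on the table to the left; origin centre of its underside
- tank: Bystander: black developing tank 108 mm wide, 150 mm tall, on the table to the right; origin centre of its underside
- carrier: The same negative carrier at the centre of its underside, 12.5 mm below carrier_center; same axes.
- mask: The same masking plate at the centre of its underside, 12.5 mm below mask_center; same axes.
Things that resemble listed ones, but are neither listed nor needed, are in the scene too. What is shaped like the carrier but orange is not meant.

How it is judged:
On the way, in this order (a step that is already met when the one before it is completed fails the run):
1. the carrier is fully home in the narrow inner end of the bay (y of carrier_center in the frame of bed between 0.138 and 0.148 m and x of carrier_center in the frame of bed between -0.053 and -0.041 m and z of carrier_center in the frame of bed between 0.018 and 0.038 m and angle between the y axis of carrier_center and the y axis of bed, either way round below 0.08 rad and angle between carrier_center's own z axis and vertical below 0.06 rad), for 0.2 s.
2. the masking plate is fully home behind the carrier (all of step 1 and y of mask_center in the frame of bed between 0.042 and 0.053 m and x of mask_center in the frame of bed between -0.0655 and -0.0535 m and z of mask_center in the frame of bed between 0.018 and 0.038 m and angle between the y axis of mask_center and the y axis of bed, either way round below 0.08 rad and angle between mask_center's own z axis and vertical below 0.06 rad), for 0.2 s.
3. the bolt is fully across behind both (all of step 2 and value of joint bolt above 0.06 m), for 0.2 s.
At the end, for the whole second after the job is handed in: Both plates lie flat, square (within 0.08 rad) and at rest in the bay: the carrier within 6 mm of the end stop, the masking plate within 7 mm of its place against it, each within 8 mm of the fence; the bolt stands at 0.060 m or more of its 0.070 m (all of step 3 and linear speed of each of carrier, mask below 0.01 m/s); the robot touches nothing.
It fails at once if a bystander was moved by more than 25 mm (distance of any of focuser, film_can, reel, tank from where it was at the start of the episode above 0.025 m).
It also fails if it takes over 66 s, if anything falls off the work surface, if the arm or the gripper's body presses on something with over 40 N, if the wrist force passes 120 N, or if a joint passes its speed limit or range.

## Working session

There is one attempt and no reset: what is moved stays moved. The work goes in short steps, Python scripts to look and compute and a tool call to move; the robot and the scene stay as the last step left them, time stands still between calls to the robot, and variables do not carry over. Pictures are saved under pics/ and viewed, about 8 in all and at most 12, crops included, and the job is handed in when it is done.

Besides the shell and the picture viewer there is one more tool, called after "Emit:" in YAML: its name, and indented under it one key for each argument. carry_out: Moves the arm, as the interface text tells. Its arguments: {"type":"object","properties":{"slide":{"type":"array"},"angular":{"type":"array"},"grip":{"type":"array"},"force":{"type":"number"}},"required":["slide","angular","grip"]}

```bash
mkdir -p pics; ls; python3 - <<'E'
from bench import readout, snapshot, camera_model, r
import cv2,numpy as np
for n in("scene","top"):
    p,d=snapshot(n); cv2.imwrite(f"pics/{n}0.png",p[:,:,::-1]); np.save(f"pics/{n}0.npy",d); m=camera_model(n); print(n,m)
print(readout.read_state(), r.grip_depth)
E
```

```text
pics
scene {'fx': 604.6231175853719, 'fy': 604.6231175853719, 'cx': 319.6402640983299, 'cy': 240.05919814282595, 'camera_from_world': array([[ 0.29689493,  0.9548442 ,  0.01122263, -0.17401789],
       [ 0.51615718, -0.1505817 , -0.84315296, -0.19390697],
       [-0.8033898 ,  0.25612047, -0.53755664,  1.99251884],
       [ 0.        ,  0.        ,  0.        ,  1.        ]])}
top {'fx': 613.3492957595779, 'fy': 613.3492957595779, 'cx': 316.3740528319272, 'cy': 239.44457705163316, 'camera_from_world': array([[-2.14316343e-02, -9.99768185e-01, -2.06413264e-03,
         2.70229884e-02],
       [-9.93943647e-01,  2.15292614e-02, -1.07761387e-01,
         4.94491968e-01],
       [ 1.07780846e-01, -2.57871120e-04, -9.94174644e-01,
         1.57972502e+00],
       [ 0.00000000e+00,  0.00000000e+00,  0.00000000e+00,
         1.00000000e+00]])}
{'t': 0.1, 'joint_pos': array([-1.30800174e+00,  3.42627128e-01,  1.52492275e+00, -1.23040538e-05,
        1.27540584e+00, -1.45955173e-01]), 'dq': array([-0.00051046, -0.00165779, -0.00384574,  0.00093458, -0.00103369,
        0.0008972 ]), 'joint_torque': array([ 1.66350404e-03, -4.34447086e+01, -2.46490967e+01, -1.29256314e-04,
        4.66142650e-03,  3.25343524e-05]), 'eef_pos': array([ 0.2085999 , -0.48133874,  0.1983085 ]), 'tcp_rot': array([ 0.59138931, -0.59075495,  0.38847817, -0.38775248]), 'wrist_force': array([ 0.00325291,  0.48141617, -0.2682296 ]), 'torque': array([0.04018262, 0.058723  , 0.01012588]), 'grip_width': 0.08558511197019496} -0.0187
```

View pics/top0.png

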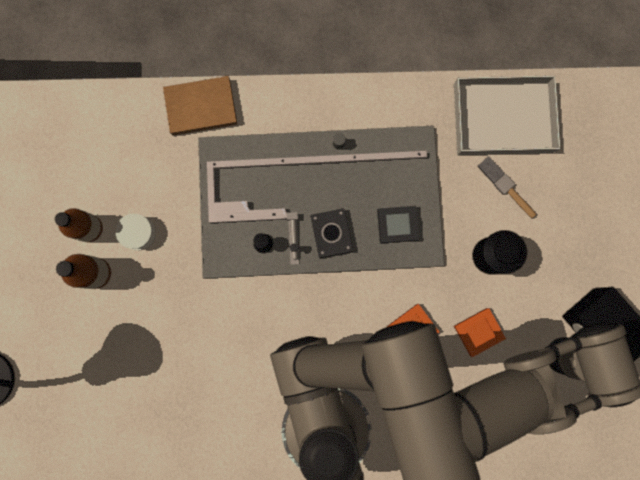

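View pics/scene0.png

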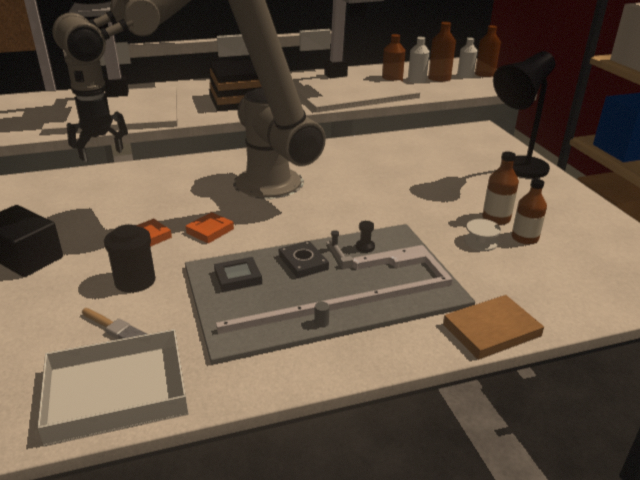

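The top view shows the bed at about (200–445, 125–280). The mask (round ring) is at (333,232) and the carrier (square window) at (400,225). The two orange carrier-like decoys are on the table at (415,320) and (480,332). The bolt is at (293,238) with its knob near (306,249), the focuser at (263,243), the can at (340,140) and the tank at (500,252). The next step is an enlarged crop to confirm this and read edges.

```bash
cat > h.py <<'E'
from bench import readout, snapshot, camera_model, r
import cv2,numpy as np
from scipy.spatial.transform import Rotation as R
def pix2w(n,uv,z):
    m=camera_model(n);T=np.linalg.inv(m["camera_from_world"]);o=T[:3,3]
    uv=np.atleast_2d(np.array(uv,float))
    d=np.c_[(uv[:,0]-m["cx"])/m["fx"],(uv[:,1]-m["cy"])/m["fy"],np.ones(len(uv))]@T[:3,:3].T
    return (o+d*((z-o[2])/d[:,2])[:,None])
def crop(n,name,x0,y0,x1,y1,k,p=None):
    if p is None: p,_=snapshot(n)
    c=cv2.resize(p[y0:y1,x0:x1],None,fx=k,fy=k,interpolation=cv2.INTER_CUBIC)
    c=np.clip(c.astype(float)*1.6,0,255).astype(np.uint8)
    cv2.imwrite("pics/"+name,c[:,:,::-1])
E
python3 - <<'E'
from h import *
p=cv2.imread("pics/top0.png")[:,:,::-1]
crop("top","c1.png",190,120,450,290,3,p)
d=np.load("pics/top0.npy");print(d[225,400],d[180,350],d[158,320])
E
```

```text
1.6084871 1.6320757 1.612537
```

View pics/c1.png

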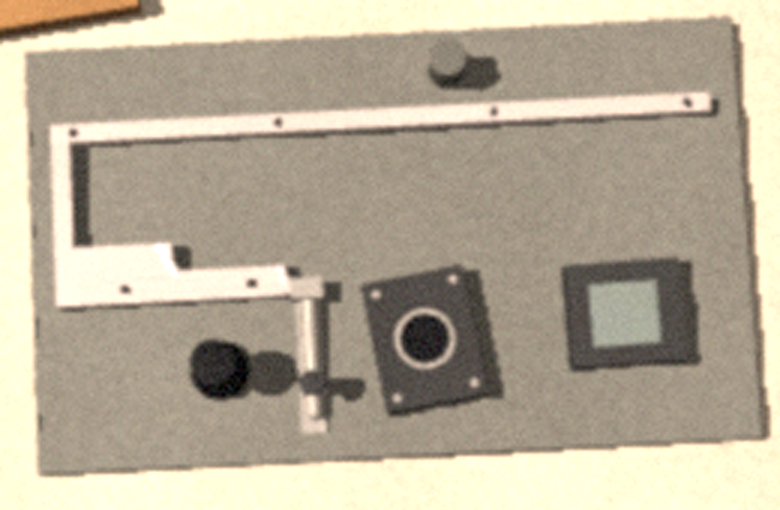

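The crop shows the plate with the square glass window (crop 562–698, 260–369) as the carrier and the plate with the round ring (362–502, 265–414) as the mask. The free strip between the mask's far edge and the fence face is about 150 crop px. I'll turn these into positions.

```bash
python3 - <<'E'
from h import *
f=lambda a:(np.array(a,float)+.5)/3-.5+[190,120]
B=pix2w("top",f([(26,52),(735,17),(768,437),(40,474)]),.018)[:,:2]
F=pix2w("top",f([(100,144),(712,111)]),.038)[:,:2]
S=pix2w("top",f([(72,146),(73,243)]),.038)[:,:2]
print(B.round(3),F.round(3),S.round(3))
loc=np.array([(90,235),(90,-400),(-290,-400),(-290,235)])/1e3
# rigid fit incl.
def fit(loc,W):
    a=loc-loc.mean(0);b=W-W.mean(0);U,s,V=np.linalg.svd(a.T@b);Rm=(U@V).T
    return Rm,W.mean(0)-Rm@loc.mean(0)
Rm,t=fit(loc,B);print("yaw",np.arctan2(Rm[1,0],Rm[0,0]),t,((loc@Rm.T+t)-B).round(4))
np.savez("bed.npz",R=Rm,t=t)
L=lambda W:((W-t)@Rm)
print("fence",L(F).round(4),"stop",L(S).round(4))
for n,c in(("car",[(562,267),(688,260),(698,363),(572,369)]),("mask",[(362,287),(470,265),(500,397),(390,414)])):
    W=pix2w("top",f(c),.043)[:,:2];l=L(W);print(n,l.round(4),l.mean(0).round(4),np.linalg.norm(np.roll(l,-1,0)-l,axis=1).round(4))
print("knob", L(pix2w("top",f([(313,378)]),.07)[:,:2]), "foc", L(pix2w("top",f([(220,368)]),.075)[:,:2]))
s=readout.read_state();print(R.from_quat(s["tcp_rot"][[1,2,3,0]]).as_matrix().round(3))
E
```

```text
[[ 0.779  0.327]
 [ 0.797 -0.308]
 [ 0.42  -0.321]
 [ 0.402  0.315]] [[ 0.689  0.258]
 [ 0.707 -0.28 ]] [[0.688 0.283]
 [0.602 0.282]]
yaw 0.0299572287343751 [0.69713781 0.08879373] [[ 0.0009 -0.0007]
 [ 0.0018 -0.0003]
 [-0.0011  0.0012]
 [-0.0015 -0.0001]]
fence [[-0.0028  0.1696]
 [-0.0011 -0.3691]] stop [[-0.0033  0.1943]
 [-0.0896  0.1963]]
car [[-0.1336 -0.2282]
 [-0.1331 -0.3379]
 [-0.2234 -0.3403]
 [-0.223  -0.2313]] [-0.1783 -0.2844] [0.1097 0.0903 0.109  0.0894]
mask [[-0.1421 -0.0538]
 [-0.1277 -0.1485]
 [-0.244  -0.1678]
 [-0.2538 -0.0723]] [-0.1919 -0.1106] [0.0958 0.1179 0.096  0.1131]
knob [[-0.2219162  -0.00849085]] foc [[-0.20986175  0.06955468]]
[[ 0.397 -0.     0.918]
 [-0.918  0.001  0.397]
 [-0.001 -1.     0.   ]]
```

```bash
cat >> h.py <<'E'
Z=np.load("bed.npz");BR,Bt=Z["R"],Z["t"]+np.array([-.002,.001])
def w2b(p): return (np.array(p)[...,:2]-Bt)@BR
def b2w(x,y,z): return np.r_[BR@[x,y]+Bt,z]
def go(x,y,z,mode):  # tool-axis deltas, after turn
    s=readout.read_state();M=R.from_quat(s["tcp_rot"][[1,2,3,0]]).as_matrix()
    b=np.r_[BR[:,0],0];c=np.r_[BR[:,1],0];dn=np.array([0,0,-1.])
    T=np.c_[-c,dn,b] if mode=="A" else np.c_[b,dn,c]
    d=b2w(x,y,z)-s["eef_pos"]
    print("t",s["t"],"bed",w2b(s["eef_pos"]).round(4),s["eef_pos"][2].round(4),"turn",R.from_matrix(M.T@T).as_rotvec().round(3),"slide now",(M.T@d*1e3).round(1),"after turn",(T.T@d*1e3).round(1))
E
python3 - <<'E'
from h import *
go(-.26,-.285,.08,"A")
E
```

```text
t 0.1 bed [-0.5034 -0.5563] 0.1983 turn [ 0.     0.379 -0.001] slide now [-161.9  118.6  326.5] after turn [-271.3  118.3  243.4]
```

Emit:
carry_out:
  slide:
    - [0, 0, 0]
    - [0, 0, 0]
    - [0, 0, 0]
    - [-45, 0, 41]
    - [-45, 0, 41]
  angular:
    - [0, 0.127, 0]
    - [0, 0.126, 0]
    - [0, 0.126, 0]
    - [0, 0, 0]
    - [0, 0, 0]
  grip: [0, 0, 0, 0, 0]

```text
t: 0.72
eef_pos: [0.2884, -0.3883, 0.1983]
tcp_rot: [0.507, -0.507, 0.493, -0.493]
wrist_force: [0.8, -0.3, -0.0]
grip_width: 0.0426
```

Emit:
carry_out:
  slide:
    - [-45, 0, 40]
    - [-45, 30, 40]
    - [-45, 30, 40]
    - [-46, 30, 41]
    - [0, 28, 0]
  angular:
    - [0, 0, 0]
    - [0, 0, 0]
    - [0, 0, 0]
    - [0, 0, 0]
    - [0, 0, 0]
  grip: [0, 0, 0, 0, 0]

```text
t: 1.35
eef_pos: [0.4363, -0.2111, 0.0867]
tcp_rot: [0.509, -0.509, 0.491, -0.491]
wrist_force: [1.0, -0.4, 0.1]
grip_width: 0.0427
```

```bash
python3 - <<'E'
from h import *
go(-.26,-.285,.024,"A"); print(readout.read_state()["grip_width"])
E
```

```text
t 1.35 bed [-0.2677 -0.293 ] 0.0867 turn [-0.     0.005 -0.001] slide now [-8.  62.7  7.7] after turn [-8.  62.7  7.7]
0.04274803420094888
```

Emit:
carry_out:
  slide:
    - [0, 25, 0]
    - [0, 20, 0]
    - [0, 10, 0]
    - [0, 0, 0]
    - [0, 0, 0]
  angular:
    - [0, 0, 0]
    - [0, 0, 0]
    - [0, 0, 0]
    - [0, 0, 0]
    - [0, 0, 0]
  grip: [0, 0, 0, 0, 0]

```text
t: 1.98
eef_pos: [0.435, -0.2147, 0.0335]
tcp_rot: [0.507, -0.507, 0.492, -0.493]
wrist_force: [-0.1, -0.4, 0.3]
grip_width: 0.0424
```

```bash
python3 - <<'E'
from h import *
go(-.11,-.285,.024,"A")
p,d=snapshot("top");crop("top","c2.png",340,170,460,290,5,p)
E
```

```text
t 1.975 bed [-0.2692 -0.2966] 0.0335 turn [-0.001 -0.     0.001] slide now [-11.7   9.6 159.2] after turn [-11.6   9.5 159.2]
```

View pics/c2.png

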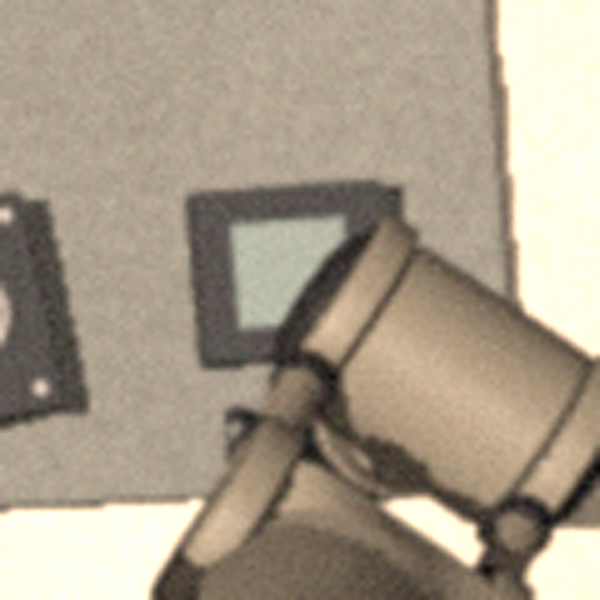

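The gripper sits behind the carrier (near edge at crop row ~360) and clear of it. Next it shifts left, drops a little and pushes toward the fence.

Emit:
carry_out:
  slide:
    - [-12, 9, 0]
    - [0, 0, 15]
    - [0, 0, 20]
    - [0, 0, 20]
    - [0, 0, 20]
  angular:
    - [0, 0, 0]
    - [0, 0, 0]
    - [0, 0, 0]
    - [0, 0, 0]
    - [0, 0, 0]
  grip: [0, 0, 0, 0, 0]

```text
t: 2.65
eef_pos: [0.5109, -0.1999, 0.0239]
tcp_rot: [0.508, -0.507, 0.492, -0.493]
wrist_force: [-0.2, 0.0, 0.4]
grip_width: 0.0425
```

Emit:
carry_out:
  slide:
    - [0, 0, 20]
    - [0, 0, 20]
    - [0, 0, 20]
    - [0, 0, 10]
    - [0, 0, 0]
  angular:
    - [0, 0, 0]
    - [0, 0, 0]
    - [0, 0, 0]
    - [0, 0, 0]
    - [0, 0, 0]
  grip: [0, 0, 0, 0, 0]

```text
t: 3.28
eef_pos: [0.5797, -0.1977, 0.0236]
tcp_rot: [-0.508, 0.508, -0.492, 0.492]
wrist_force: [0.1, -0.1, 0.1]
grip_width: 0.0427
```

```bash
python3 - <<'E'
from h import *
go(-.10,-.285,.024,"A")
E
```

```text
t 3.275 bed [-0.124  -0.2839] 0.0236 turn [-0.     0.001  0.   ] slide now [ 1.1 -0.4 24. ] after turn [ 1.1 -0.4 24. ]
```

Emit:
carry_out:
  slide:
    - [0, 0, 12]
    - [0, 0, 10]
    - [0, 0, 4]
    - [0, 0, 3]
    - [0, 0, 0]
  angular:
    - [0, 0, 0]
    - [0, 0, 0]
    - [0, 0, 0]
    - [0, 0, 0]
    - [0, 0, 0]
  grip: [0, 0, 0, 0, 0]

```text
t: 3.9
eef_pos: [0.6082, -0.1972, 0.0237]
tcp_rot: [-0.507, 0.507, -0.493, 0.492]
wrist_force: [-0.5, -0.5, -1.0]
grip_width: 0.0424
```

```bash
python3 - <<'E'
from h import *
go(-.10,-.285,.024,"A")
p,d=snapshot("top");crop("top","c3.png",290,140,450,260,5,p)
E
```

```text
t 3.9 bed [-0.0955 -0.2842] 0.0237 turn [ 0. -0.  0.] slide now [ 0.8 -0.3 -4.5] after turn [ 0.8 -0.3 -4.5]
```

View pics/c3.png

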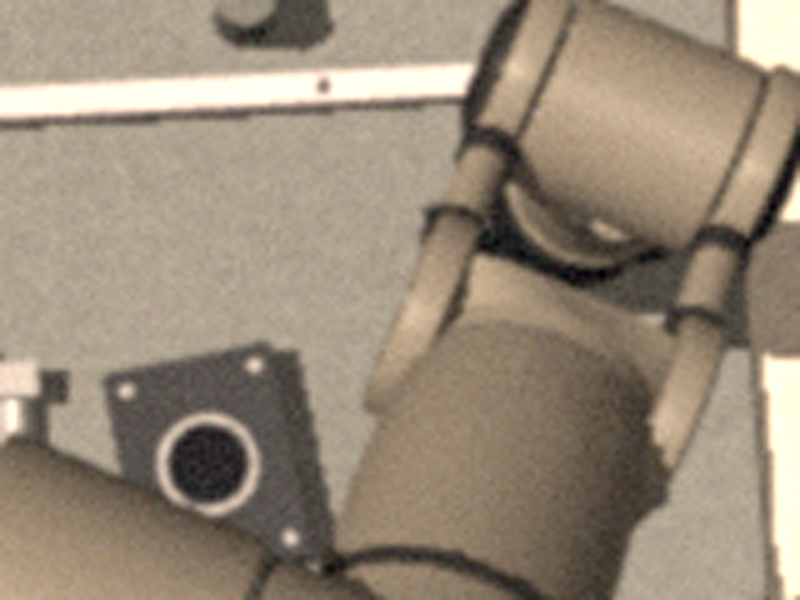

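The arm hides the carrier, so this view is no help; the mask is untouched at (210,460). I'll creep on while watching the force.

Emit:
carry_out:
  slide:
    - [0, 0, 2]
    - [0, 0, 2]
    - [0, 0, 0]
  angular:
    - [0, 0, 0]
    - [0, 0, 0]
    - [0, 0, 0]
  grip: [0, 0, 0]

```text
t: 4.32
eef_pos: [0.6123, -0.1971, 0.0238]
tcp_rot: [0.507, -0.507, 0.492, -0.493]
wrist_force: [-0.5, 0.1, -0.3]
grip_width: 0.0426
```

Emit:
carry_out:
  slide:
    - [0, 0, 2]
    - [0, 0, 2]
    - [0, 0, 0]
  angular:
    - [0, 0, 0]
    - [0, 0, 0]
    - [0, 0, 0]
  grip: [0, 0, 0]

```text
t: 4.7
eef_pos: [0.6163, -0.1969, 0.0238]
tcp_rot: [0.507, -0.507, 0.492, -0.493]
wrist_force: [-0.9, 0.1, -0.8]
grip_width: 0.0425
```

```bash
python3 - <<'E'
from h import *
go(-.10,-.285,.024,"A")
p,d=snapshot("scene");crop("scene","c4.png",150,200,350,350,4,p)
E
```

```text
t 4.7 bed [-0.0874 -0.2842] 0.0238 turn [-0. -0.  0.] slide now [  0.8  -0.2 -12.6] after turn [  0.8  -0.2 -12.6]
```

View pics/c4.png

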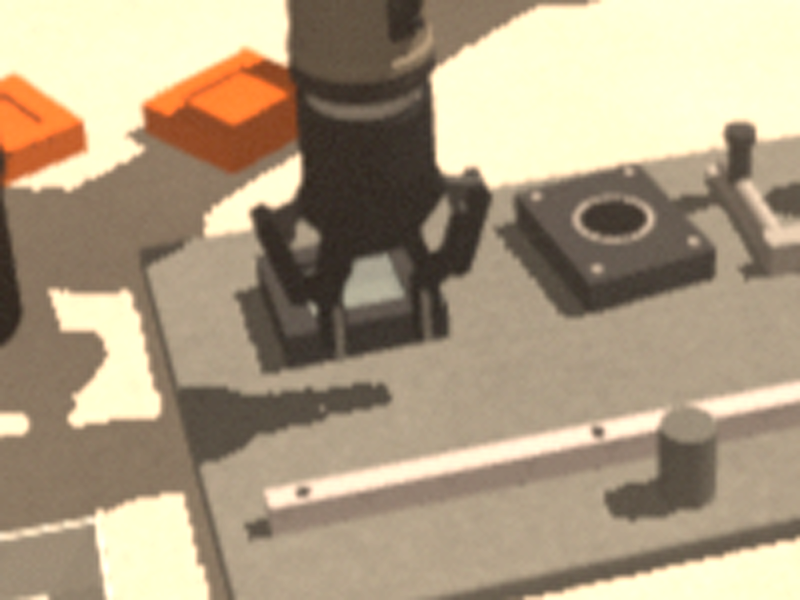

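The scene crop shows the carrier under or behind the fingers at about (350,310). I need projections to tell whether it moved.

```bash
python3 - <<'E'
from h import *
m=camera_model("scene");C=m["camera_from_world"]
def pr(x,y,z):
    q=C@np.r_[b2w(x,y,z),1]; return ((np.array([m["fx"]*q[0]/q[2]+m["cx"],m["fy"]*q[1]/q[2]+m["cy"]])-[150,200])*4).round(0)
print("tcp",pr(-.0874,-.2842,.0238))
for s in (-.18,-.07,-.045):
  print(s,[pr(s+dx,-.285+dy,.043) for dx in(-.045,.045) for dy in(-.05,.05)], pr(s+.045,-.235,.018))
p,d=snapshot("scene");print(d[200+300//4,150+380//4], d[200+340//4,150+340//4], d[200+340//4,150+310//4])
for (u,v) in((380,300),(340,340),(310,340),(300,350),(400,335)):
    U=150+u/4;V=200+v/4;z=d[int(V),int(U)];q=np.linalg.inv(C)@np.r_[(U-m["cx"])/m["fx"]*z,(V-m["cy"])/m["fy"]*z,z,1];print((u,v),w2b(q[:3]).round(3),q[2].round(3))
E
```

```text
tcp [377. 386.]
-0.18 [array([247., 249.]), array([402., 221.]), array([274., 330.]), array([437., 300.])] [438. 333.]
-0.07 [array([281., 349.]), array([445., 318.]), array([312., 441.]), array([484., 407.])] [485. 441.]
-0.045 [array([289., 374.]), array([455., 342.]), array([321., 468.]), array([495., 433.])] [497. 467.]
1.4908066 1.3945719 1.4475046
(380, 300) [-0.159 -0.265] 0.033
(340, 340) [-0.077 -0.306] 0.07
(310, 340) [-0.125 -0.316] 0.038
(300, 350) [-0.131 -0.321] 0.028
(400, 335) [-0.13 -0.26] 0.026
```

The carrier has not moved: the half-open tips ride about 20 mm above the TCP and skimmed over it. I'll find the real tip height here by lowering gently to the free board.

Emit:
carry_out:
  slide:
    - [0, 5, 0]
    - [0, 5, 0]
    - [0, 0, 0]
  angular:
    - [0, 0, 0]
    - [0, 0, 0]
    - [0, 0, 0]
  grip: [0, 0, 0]

```text
t: 5.18
eef_pos: [0.6156, -0.1968, 0.013]
tcp_rot: [-0.507, 0.508, -0.493, 0.492]
wrist_force: [-0.1, -0.6, 1.1]
grip_width: 0.0428
```

Emit:
carry_out:
  slide:
    - [0, 3, 0]
    - [0, 0, 0]
  angular:
    - [0, 0, 0]
    - [0, 0, 0]
  grip: [0, 0]

```text
t: 5.42
eef_pos: [0.616, -0.1969, 0.0106]
tcp_rot: [-0.507, 0.507, -0.493, 0.492]
wrist_force: [0.6, 0.2, -0.1]
grip_width: 0.0423
```

```bash
python3 - <<'E'
from h import *
go(-.25,-.285,.024,"A");print(readout.read_state()["wrist_force"])
m=camera_model("scene");C=m["camera_from_world"]
p,d=snapshot("scene");crop("scene","c5.png",200,230,280,310,7,p)
vs,us=np.mgrid[230:310,200:280];z=d[230:310,200:280]
q=np.stack([(us-m["cx"])/m["fx"]*z,(vs-m["cy"])/m["fy"]*z,z,np.ones_like(z)],-1)@np.linalg.inv(C).T
b=w2b(q);k=(b[...,0]>-.115)&(b[...,0]<-.05)&(q[...,2]>.028)&(q[...,2]<.08)&(np.abs(b[...,1]+.285)<.05)
for zz in range(28,80,6):
    kk=k&(q[...,2]*1e3>zz)&(q[...,2]*1e3<zz+6)
    if kk.any(): print(zz,kk.sum(),b[kk].min(0).round(3),b[kk].max(0).round(3))
E
```

```text
t 5.425 bed [-0.0877 -0.2842] 0.0106 turn [ 0. -0. -0.] slide now [   0.8  -13.4 -162.3] after turn [   0.8  -13.4 -162.3]
[ 0.61692504  0.20565813 -0.06098776]
40 6 [-0.099 -0.309] [-0.078 -0.257]
46 16 [-0.093 -0.314] [-0.071 -0.248]
52 33 [-0.096 -0.316] [-0.07  -0.249]
58 27 [-0.084 -0.317] [-0.073 -0.248]
64 21 [-0.09  -0.317] [-0.073 -0.248]
70 31 [-0.09  -0.317] [-0.07  -0.247]
76 22 [-0.09  -0.317] [-0.07  -0.248]
```

View pics/c5.png

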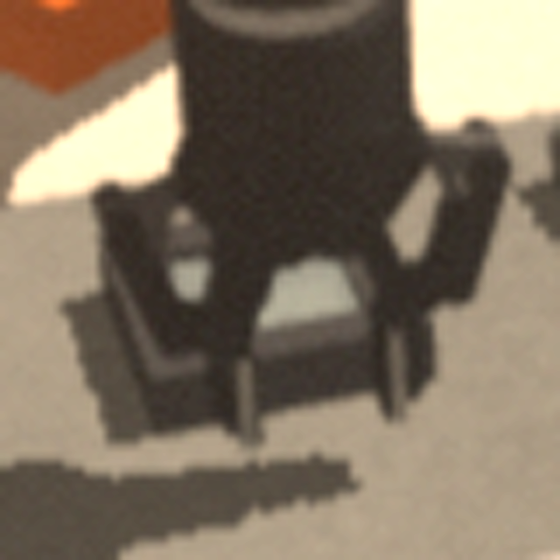

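The tips (crop (245,440) and (395,415)) are at about z 40 mm while the TCP reads 10.6, so they are still clear of the board. I'll keep lowering in guarded steps.

Emit:
carry_out:
  slide:
    - [0, 5, 0]
    - [0, 4, 0]
    - [0, 0, 0]
  angular:
    - [0, 0, 0]
    - [0, 0, 0]
    - [0, 0, 0]
  grip: [0, 0, 0]

```text
t: 5.85
eef_pos: [0.6158, -0.1968, 0.0012]
tcp_rot: [-0.507, 0.508, -0.493, 0.492]
wrist_force: [0.1, 0.2, 0.4]
grip_width: 0.0428
```

Emit:
carry_out:
  slide:
    - [0, 3, 0]
    - [0, 0, 0]
  angular:
    - [0, 0, 0]
    - [0, 0, 0]
  grip: [0, 0]

```text
t: 6.1
eef_pos: [0.616, -0.1969, -0.0015]
tcp_rot: [-0.507, 0.507, -0.493, 0.492]
wrist_force: [0.0, -1.1, 0.2]
grip_width: 0.0429
```

```bash
cat >> h.py <<'E'
def tips(x,y,rx=.03,ry=.05,zlo=.026,zhi=.07):
    m=camera_model("scene");p,d=snapshot("scene");vs,us=np.mgrid[0:480,0:640]
    q=np.stack([(us-m["cx"])/m["fx"]*d,(vs-m["cy"])/m["fy"]*d,d,np.ones_like(d)],-1)@np.linalg.inv(m["camera_from_world"]).T
    b=w2b(q);k=(abs(b[...,0]-x)<rx)&(abs(b[...,1]-y)<ry)&(d>0)
    for zz in range(int(zlo*1e3),int(zhi*1e3),4):
        kk=k&(q[...,2]*1e3>zz)&(q[...,2]*1e3<zz+4)
        if kk.any(): print(zz,kk.sum(),b[kk].min(0).round(3),b[kk].max(0).round(3))
    k2=k&(q[...,2]<.026);print("board z",np.median(q[k2][:,2]).round(4))
E
python3 - <<'E'
from h import *
go(-.25,-.285,.024,"A");tips(-.087,-.284,zlo=.01)
E
```

```text
t 6.1 bed [-0.0877 -0.2842] -0.0015 turn [ 0. -0. -0.] slide now [   0.9  -25.4 -162.3] after turn [   0.8  -25.5 -162.3]
10 87 [-0.117 -0.333] [-0.057 -0.234]
14 441 [-0.117 -0.334] [-0.057 -0.234]
18 87 [-0.117 -0.333] [-0.057 -0.234]
22 1 [-0.094 -0.242] [-0.094 -0.242]
30 7 [-0.089 -0.309] [-0.075 -0.26 ]
34 11 [-0.088 -0.312] [-0.074 -0.25 ]
38 17 [-0.097 -0.31 ] [-0.072 -0.25 ]
42 19 [-0.096 -0.316] [-0.073 -0.247]
46 16 [-0.088 -0.316] [-0.071 -0.247]
50 27 [-0.095 -0.317] [-0.071 -0.247]
54 12 [-0.086 -0.316] [-0.074 -0.249]
58 23 [-0.091 -0.316] [-0.07  -0.248]
62 19 [-0.089 -0.316] [-0.073 -0.248]
66 13 [-0.092 -0.315] [-0.072 -0.246]
board z 0.0161
```

Tips are at about z 31 mm with the TCP at −1.5 mm, so a TCP of about −7 mm gives mid-plate contact. Going back over the carrier to push properly.

Emit:
carry_out:
  slide:
    - [0, -30, 0]
    - [0, 0, -45]
    - [0, 0, -45]
    - [0, 0, -45]
    - [0, 0, -42]
  angular:
    - [0, 0, 0]
    - [0, 0, 0]
    - [0, 0, 0]
    - [0, 0, 0]
    - [0, 0, 0]
  grip: [0, 0, 0, 0, 0]

```text
t: 6.78
eef_pos: [0.4379, -0.2022, 0.0291]
tcp_rot: [0.507, -0.507, 0.492, -0.493]
wrist_force: [-0.3, -0.0, 0.2]
grip_width: 0.0424
```

Emit:
carry_out:
  slide:
    - [0, 0, 0]
    - [0, 0, 0]
    - [0, 20, 0]
    - [0, 15, 0]
    - [0, 0, 0]
  angular:
    - [0, 0, 0]
    - [0, 0, 0]
    - [0, 0, 0]
    - [0, 0, 0]
    - [0, 0, 0]
  grip: [0, 0, 0, 0, 0]

```text
t: 7.4
eef_pos: [0.4391, -0.2017, -0.0074]
tcp_rot: [-0.507, 0.508, -0.493, 0.492]
wrist_force: [-0.3, 0.2, -0.2]
grip_width: 0.0429
```

```bash
python3 - <<'E'
from h import *
go(-.1,-.285,-.007,"A");print(readout.read_state()["wrist_force"])
E
```

```text
t 7.4 bed [-0.2647 -0.2837] -0.0074 turn [ 0.002  0.    -0.001] slide now [  1.4  -0.7 164.7] after turn [  1.3  -0.4 164.7]
[-0.27447443  0.17295941 -0.20891858]
```

Push, watching force during the motion.

Emit:
carry_out:
  slide:
    - [0, 0, 15]
    - [0, 0, 15]
    - [0, 0, 15]
    - [0, 0, 15]
    - [0, 0, 15]
  angular:
    - [0, 0, 0]
    - [0, 0, 0]
    - [0, 0, 0]
    - [0, 0, 0]
    - [0, 0, 0]
  grip: [0, 0, 0, 0, 0]

```text
t: 8.02
eef_pos: [0.5151, -0.1998, -0.0055]
tcp_rot: [-0.507, 0.508, -0.492, 0.492]
wrist_force: [-3.9, -0.3, 2.2]
grip_width: 0.0426
```

Emit:
carry_out:
  slide:
    - [0, 0, 16]
    - [0, 0, 16]
    - [0, 0, 16]
    - [0, 0, 16]
    - [0, 0, 10]
  angular:
    - [0, 0, 0]
    - [0, 0, 0]
    - [0, 0, 0]
    - [0, 0, 0]
    - [0, 0, 0]
  grip: [0, 0, 0, 0, 0]

```text
t: 8.65
eef_pos: [0.589, -0.1976, -0.0056]
tcp_rot: [-0.507, 0.508, -0.492, 0.492]
wrist_force: [-6.2, -0.6, 4.0]
grip_width: 0.043
```

Emit:
carry_out:
  slide:
    - [0, 0, 6]
    - [0, 0, 4]
    - [0, 0, 2]
  angular:
    - [0, 0, 0]
    - [0, 0, 0]
    - [0, 0, 0]
  grip: [0, 0, 0]

```text
t: 9.02
eef_pos: [0.5999, -0.1974, -0.006]
tcp_rot: [-0.507, 0.508, -0.493, 0.492]
wrist_force: [-6.2, 0.4, 4.2]
grip_width: 0.0428
```

```bash
python3 - <<'E'
from h import *
go(-.1,-.285,-.007,"A");print(readout.read_state()["wrist_force"])
E
```

```text
t 9.025 bed [-0.1038 -0.2842] -0.006 turn [ 0.001 -0.    -0.   ] slide now [0.8 1.  3.8] after turn [0.8 1.  3.8]
[-6.19681404  0.40806535  4.17218433]
```

Emit:
carry_out:
  slide:
    - [0, 0, 2]
    - [0, 0, 2]
    - [0, 0, 0]
  angular:
    - [0, 0, 0]
    - [0, 0, 0]
    - [0, 0, 0]
  grip: [0, 0, 0]

```text
t: 9.4
eef_pos: [0.6017, -0.1973, -0.006]
tcp_rot: [-0.506, 0.508, -0.494, 0.491]
wrist_force: [-12.0, -0.6, 9.3]
grip_width: 0.0428
```

Emit:
carry_out:
  slide:
    - [0, 0, 2]
    - [0, 0, 0]
  angular:
    - [0, 0, 0]
    - [0, 0, 0]
  grip: [0, 0]

```text
t: 9.65
eef_pos: [0.6017, -0.1973, -0.006]
tcp_rot: [-0.505, 0.509, -0.495, 0.49]
wrist_force: [-19.5, -0.9, 13.7]
grip_width: 0.0427
```

```bash
python3 - <<'E'
from h import *
go(-.1,-.285,-.007,"A");print(readout.read_state()["wrist_force"])
E
```

```text
t 9.65 bed [-0.102  -0.2841] -0.006 turn [ 0.009 -0.    -0.002] slide now [0.9 1.  2. ] after turn [0.9 1.  2. ]
[-19.53955509  -0.88415439  13.73944355]
```

The carrier is against the fence, with force rising at TCP −0.102. Now lift, go around to its right end and turn the jaws for the +y push.

Emit:
carry_out:
  slide:
    - [0, 0, -12]
    - [0, -40, 0]
    - [43, 0, 30]
    - [43, 0, 30]
    - [0, 0, 0]
  angular:
    - [0, 0, 0]
    - [0, 0, 0]
    - [0, 0, 0]
    - [0, 0, 0]
    - [0, -0.175, 0]
  grip: [0, 0, 0, 0, 0]

```text
t: 10.28
eef_pos: [0.6586, -0.2853, 0.0332]
tcp_rot: [0.549, -0.548, 0.444, -0.447]
wrist_force: [-2.0, 0.9, -1.1]
grip_width: 0.0425
```

Emit:
carry_out:
  slide:
    - [0, 0, 0]
    - [0, 0, 0]
    - [0, 0, 0]
    - [0, 0, 0]
    - [0, 0, 0]
  angular:
    - [0, -0.175, 0]
    - [0, -0.175, 0]
    - [0, -0.175, 0]
    - [0, -0.175, 0]
    - [0, -0.175, 0]
  grip: [0, 0, 0, 0, 0]

```text
t: 10.9
eef_pos: [0.6573, -0.2818, 0.0337]
tcp_rot: [0.686, -0.686, 0.169, -0.171]
wrist_force: [-0.7, 0.9, 0.1]
grip_width: 0.0431
```

Emit:
carry_out:
  slide:
    - [0, 0, 0]
    - [0, 0, 0]
    - [0, 0, 0]
    - [0, 0, 0]
    - [0, 0, 0]
  angular:
    - [0, -0.175, 0]
    - [0, -0.175, 0]
    - [0, -0.175, 0]
    - [0, 0, 0]
    - [0, 0, 0]
  grip: [0, 0, 0, 0, 0]

```text
t: 11.52
eef_pos: [0.6569, -0.2818, 0.0338]
tcp_rot: [-0.707, 0.707, 0.011, -0.011]
wrist_force: [-0.5, 0.5, -0.6]
grip_width: 0.0429
```

```bash
python3 - <<'E'
from h import *
go(-.045,-.37,-.007,"B")
p,d=snapshot("scene");crop("scene","c6.png",170,220,330,340,5,p)
E
```

```text
t 11.525 bed [-0.0493 -0.3702] 0.0338 turn [0.    0.001 0.001] slide now [ 4.3 40.8  0.2] after turn [ 4.3 40.8  0.2]
```

View pics/c6.png

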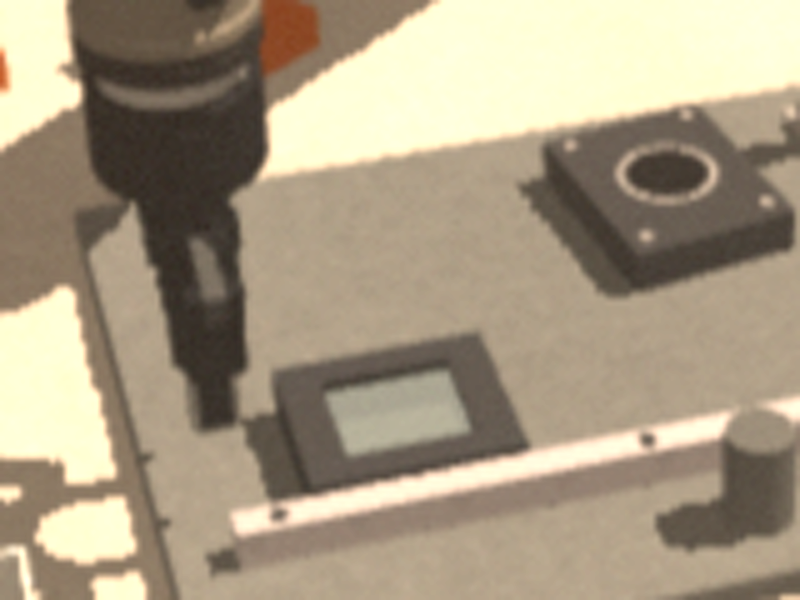

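The carrier (crop 275–525, 335–490) is square on the fence. The mask at (665,190) is clear of its path. Lower, then push along +y.

Emit:
carry_out:
  slide:
    - [2, 20, 0]
    - [0, 20, 0]
    - [0, 0, 0]
    - [0, 0, 15]
    - [0, 0, 20]
  angular:
    - [0, 0, 0]
    - [0, 0, 0]
    - [0, 0, 0]
    - [0, 0, 0]
    - [0, 0, 0]
  grip: [0, 0, 0, 0, 0]

```text
t: 12.2
eef_pos: [0.6578, -0.2463, -0.0055]
tcp_rot: [-0.707, 0.707, 0.012, -0.011]
wrist_force: [-0.5, -2.0, -0.2]
grip_width: 0.0427
```

Emit:
carry_out:
  slide:
    - [0, 0, 22]
    - [0, 0, 22]
    - [0, 0, 22]
    - [0, 0, 22]
    - [0, 0, 22]
  angular:
    - [0, 0, 0]
    - [0, 0, 0]
    - [0, 0, 0]
    - [0, 0, 0]
    - [0, 0, 0]
  grip: [0, 0, 0, 0, 0]

```text
t: 12.82
eef_pos: [0.6541, -0.1358, -0.0056]
tcp_rot: [-0.707, 0.707, 0.012, -0.012]
wrist_force: [0.0, -4.4, 3.8]
grip_width: 0.0424
```

```bash
python3 - <<'E'
from h import *
go(-.045,.0825,-.007,"B");print(readout.read_state()["wrist_force"])
E
```

```text
t 12.825 bed [-0.0477 -0.2242] -0.0056 turn [0.001 0.004 0.001] slide now [  4.    1.1 306.7] after turn [  2.7   1.4 306.7]
[ 0.04684478 -4.44702023  3.75226838]
```

Emit:
carry_out:
  slide:
    - [0, 0, 22]
    - [0, 0, 22]
    - [0, 0, 22]
    - [0, 0, 22]
    - [0, 0, 22]
  angular:
    - [0, 0, 0]
    - [0, 0, 0]
    - [0, 0, 0]
    - [0, 0, 0]
    - [0, 0, 0]
  grip: [0, 0, 0, 0, 0]

```text
t: 13.45
eef_pos: [0.6502, -0.026, -0.0057]
tcp_rot: [-0.707, 0.707, 0.012, -0.012]
wrist_force: [0.3, -5.4, 4.2]
grip_width: 0.0426
```

Emit:
carry_out:
  slide:
    - [0, 0, 22]
    - [0, 0, 22]
    - [0, 0, 22]
    - [0, 0, 15]
    - [0, 0, 0]
  angular:
    - [0, 0, 0]
    - [0, 0, 0]
    - [0, 0, 0]
    - [0, 0, 0]
    - [0, 0, 0]
  grip: [0, 0, 0, 0, 0]

```text
t: 14.08
eef_pos: [0.6464, 0.0562, -0.0067]
tcp_rot: [0.707, -0.707, -0.012, 0.013]
wrist_force: [-0.7, -0.2, -0.1]
grip_width: 0.0428
```

```bash
python3 - <<'E'
from h import *
go(-.045,.0825,-.007,"B");print(readout.read_state()["wrist_force"])
p,d=snapshot("scene");crop("scene","c7.png",270,210,480,340,3,p)
E
```

```text
t 14.075 bed [-0.0497 -0.0322] -0.0067 turn [-0.001  0.006 -0.001] slide now [  5.4   0.4 114.6] after turn [  4.7   0.3 114.7]
[-0.70840437 -0.24905441 -0.10277595]
```

View pics/c7.png

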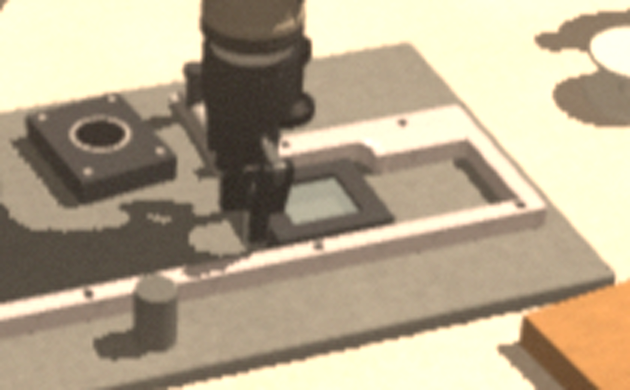

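The carrier (crop 270–390, 160–245) is in the bay, square on the fence. Keep pushing.

Emit:
carry_out:
  slide:
    - [2, 0, 18]
    - [1, 0, 20]
    - [0, 0, 20]
    - [0, 0, 18]
    - [0, 0, 14]
  angular:
    - [0, 0.006, 0]
    - [0, 0, 0]
    - [0, 0, 0]
    - [0, 0, 0]
    - [0, 0, 0]
  grip: [0, 0, 0, 0, 0]

```text
t: 14.75
eef_pos: [0.6473, 0.1458, -0.0064]
tcp_rot: [-0.707, 0.707, 0.01, -0.01]
wrist_force: [-0.7, -3.1, -0.6]
grip_width: 0.0425
```

Emit:
carry_out:
  slide:
    - [0, 0, 10]
    - [0, 0, 8]
    - [0, 0, 4]
    - [0, 0, 2]
    - [0, 0, 0]
  angular:
    - [0, 0, 0]
    - [0, 0, 0]
    - [0, 0, 0]
    - [0, 0, 0]
    - [0, 0, 0]
  grip: [0, 0, 0, 0, 0]

```text
t: 15.38
eef_pos: [0.647, 0.168, -0.0062]
tcp_rot: [0.707, -0.707, -0.01, 0.01]
wrist_force: [-2.0, -2.0, -1.0]
grip_width: 0.0425
```

```bash
python3 - <<'E'
from h import *
go(-.045,.0825,-.007,"B");print(readout.read_state()["wrist_force"])
E
```

```text
t 15.375 bed [-0.0457  0.0796] -0.0062 turn [-0.    -0.002  0.   ] slide now [0.7 0.8 2.9] after turn [0.7 0.8 2.9]
[-1.97952877 -2.04975042 -1.02147679]
```

Emit:
carry_out:
  slide:
    - [0, 0, 2]
    - [0, 0, 2]
    - [0, 0, 0]
  angular:
    - [0, 0, 0]
    - [0, 0, 0]
    - [0, 0, 0]
  grip: [0, 0, 0]

```text
t: 15.75
eef_pos: [0.647, 0.1705, -0.0061]
tcp_rot: [-0.706, 0.708, 0.01, -0.01]
wrist_force: [-2.5, -9.1, 0.4]
grip_width: 0.0431
```

Emit:
carry_out:
  slide:
    - [0, 0, 2]
    - [0, 0, 1]
    - [0, 0, 0]
  angular:
    - [0, 0, 0]
    - [0, 0, 0]
    - [0, 0, 0]
  grip: [0, 0, 0]

```text
t: 16.12
eef_pos: [0.647, 0.1704, -0.0061]
tcp_rot: [-0.705, 0.709, 0.009, -0.01]
wrist_force: [-2.1, -19.5, 1.1]
grip_width: 0.0426
```

```bash
python3 - <<'E'
from h import *
go(-.045,.0825,-.007,"B");print(readout.read_state()["wrist_force"])
E
```

```text
t 16.125 bed [-0.0457  0.082 ] -0.0061 turn [ 0.006 -0.003 -0.001] slide now [0.7 0.9 0.5] after turn [0.7 0.9 0.5]
[ -2.14005348 -19.47606227   1.09692105]
```

The carrier is home: TCP 0.082 against the expected 0.0825, with firm contact at 19 N. Now the mask: retract, rise, go to its near side and turn.

Emit:
carry_out:
  slide:
    - [0, 0, -20]
    - [0, -50, 0]
    - [0, -16, -40]
    - [-47, 0, -30]
    - [-47, 0, -30]
  angular:
    - [0, 0, 0]
    - [0, 0, 0]
    - [0, 0, 0]
    - [0, 0, 0]
    - [0, 0, 0]
  grip: [0, 0, 0, 0, 0]

```text
t: 16.75
eef_pos: [0.5559, 0.0518, 0.0603]
tcp_rot: [0.707, -0.707, -0.011, 0.009]
wrist_force: [0.8, -0.6, 0.8]
grip_width: 0.0429
```

Emit:
carry_out:
  slide:
    - [-47, 0, -30]
    - [-47, 0, -30]
    - [-47, 0, -18]
    - [0, 0, 0]
    - [0, 0, 0]
  angular:
    - [0, 0, 0]
    - [0, 0, 0]
    - [0, 0, 0]
    - [0, 0.175, 0]
    - [0, 0.175, 0]
  grip: [0, 0, 0, 0, 0]

```text
t: 17.38
eef_pos: [0.418, -0.0297, 0.0605]
tcp_rot: [0.698, -0.697, 0.115, -0.117]
wrist_force: [0.4, -0.7, -0.3]
grip_width: 0.0432
```

Emit:
carry_out:
  slide:
    - [0, 0, 0]
    - [0, 0, 0]
    - [0, 0, 0]
    - [0, 0, 0]
    - [0, 0, 0]
  angular:
    - [0, 0.175, 0]
    - [0, 0.175, 0]
    - [0, 0.175, 0]
    - [0, 0.175, 0]
    - [0, 0.175, 0]
  grip: [0, 0, 0, 0, 0]

```text
t: 18.0
eef_pos: [0.4184, -0.0293, 0.0603]
tcp_rot: [0.584, -0.582, 0.399, -0.401]
wrist_force: [0.2, 0.3, -0.1]
grip_width: 0.0427
```

Emit:
carry_out:
  slide:
    - [0, 0, 0]
    - [0, 0, 0]
    - [0, 0, 0]
    - [0, 0, 0]
  angular:
    - [0, 0.175, 0]
    - [0, 0.175, 0]
    - [0, 0, 0]
    - [0, 0, 0]
  grip: [0, 0, 0, 0]

```text
t: 18.5
eef_pos: [0.4178, -0.0293, 0.06]
tcp_rot: [0.507, -0.506, 0.493, -0.494]
wrist_force: [-0.1, 0.5, -0.0]
grip_width: 0.043
```

```bash
python3 - <<'E'
from h import *
go(-.283,-.113,-.007,"A");print(readout.read_state()["wrist_force"])
p,d=snapshot("scene");crop("scene","c8.png",230,190,480,340,3,p)
E
```

```text
t 18.5 bed [-0.2808 -0.1108] 0.06 turn [-0.001 -0.003  0.   ] slide now [ 2.2 67.  -2.3] after turn [ 2.2 67.  -2.2]
[-0.09599341  0.52560866 -0.00537558]
```

View pics/c8.png

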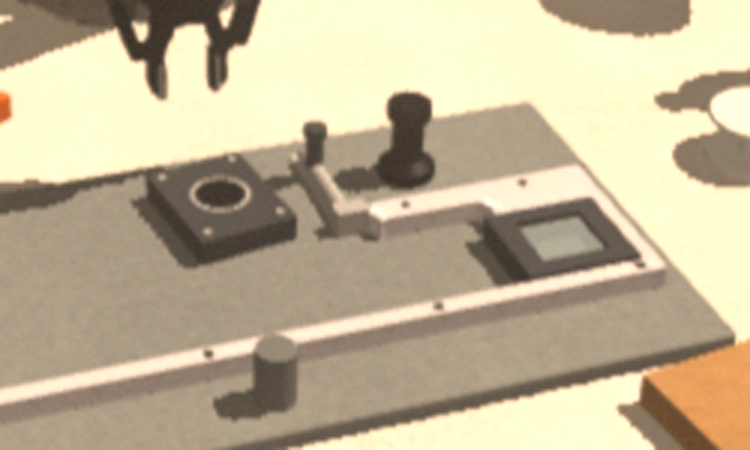

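The carrier (crop 485–635, 200–280) is seated. The mask is undisturbed, and the gripper is behind it. Lower and push it to the fence.

Emit:
carry_out:
  slide:
    - [1, 35, 0]
    - [0, 32, 0]
    - [0, 0, 0]
    - [0, 0, 14]
    - [0, 0, 16]
  angular:
    - [0, -0.003, 0]
    - [0, 0, 0]
    - [0, 0, 0]
    - [0, 0, 0]
    - [0, 0, 0]
  grip: [0, 0, 0, 0, 0]

```text
t: 19.18
eef_pos: [0.4489, -0.0296, -0.0059]
tcp_rot: [0.507, -0.507, 0.493, -0.494]
wrist_force: [-1.4, 1.3, -1.2]
grip_width: 0.0426
```

Emit:
carry_out:
  slide:
    - [0, 0, 16]
    - [0, 0, 16]
    - [0, 0, 16]
    - [0, 0, 16]
    - [0, 0, 16]
  angular:
    - [0, 0, 0]
    - [0, 0, 0]
    - [0, 0, 0]
    - [0, 0, 0]
    - [0, 0, 0]
  grip: [0, 0, 0, 0, 0]

```text
t: 19.8
eef_pos: [0.529, -0.0273, -0.0058]
tcp_rot: [0.507, -0.507, 0.493, -0.494]
wrist_force: [-1.4, 0.2, -0.6]
grip_width: 0.0429
```

Emit:
carry_out:
  slide:
    - [0, 0, 14]
    - [0, 0, 12]
    - [0, 0, 8]
    - [0, 0, 4]
    - [0, 0, 0]
  angular:
    - [0, 0, 0]
    - [0, 0, 0]
    - [0, 0, 0]
    - [0, 0, 0]
    - [0, 0, 0]
  grip: [0, 0, 0, 0, 0]

```text
t: 20.42
eef_pos: [0.566, -0.0264, -0.0071]
tcp_rot: [0.507, -0.506, 0.493, -0.494]
wrist_force: [-0.6, -0.4, 0.9]
grip_width: 0.0429
```

```bash
python3 - <<'E'
from h import *
go(-.127,-.113,-.007,"A");print(readout.read_state()["wrist_force"])
E
```

```text
t 20.425 bed [-0.1326 -0.1123] -0.0071 turn [-0.001 -0.003  0.   ] slide now [ 0.7 -0.1  5.6] after turn [ 0.7 -0.1  5.6]
[-0.56471343 -0.39624751  0.93664427]
```

Emit:
carry_out:
  slide:
    - [0, 0, 3]
    - [0, 0, 3]
    - [0, 0, 2]
    - [0, 0, 0]
  angular:
    - [0, 0, 0]
    - [0, 0, 0]
    - [0, 0, 0]
    - [0, 0, 0]
  grip: [0, 0, 0, 0]

```text
t: 20.92
eef_pos: [0.572, -0.0262, -0.0073]
tcp_rot: [-0.506, 0.507, -0.494, 0.492]
wrist_force: [-8.5, -1.4, 5.8]
grip_width: 0.0426
```

Emit:
carry_out:
  slide:
    - [0, 0, 2]
    - [0, 0, 1]
    - [0, 0, 0]
  angular:
    - [0, 0, 0]
    - [0, 0, 0]
    - [0, 0, 0]
  grip: [0, 0, 0]

```text
t: 21.3
eef_pos: [0.5719, -0.0262, -0.0074]
tcp_rot: [-0.504, 0.509, -0.496, 0.491]
wrist_force: [-18.4, -2.1, 13.2]
grip_width: 0.0425
```

```bash
python3 - <<'E'
from h import *
go(-.127,-.113,-.007,"A");print(readout.read_state()["wrist_force"])
E
```

```text
t 21.3 bed [-0.1267 -0.1122] -0.0074 turn [ 0.009 -0.003 -0.   ] slide now [ 0.8 -0.4 -0.3] after turn [ 0.8 -0.4 -0.3]
[-18.41576439  -2.06685179  13.23594223]
```

The mask is on the fence at TCP −0.127, as predicted. Go around to its right end.

Emit:
carry_out:
  slide:
    - [0, 0, -14]
    - [0, -45, 0]
    - [44, 0, 39]
    - [44, 0, 38]
    - [0, 0, 0]
  angular:
    - [0, 0, 0]
    - [0, 0, 0]
    - [0, 0, 0]
    - [0, 0, 0]
    - [0, -0.175, 0]
  grip: [0, 0, 0, 0, 0]

```text
t: 21.92
eef_pos: [0.6451, -0.1162, 0.0377]
tcp_rot: [0.549, -0.547, 0.445, -0.449]
wrist_force: [-0.5, 0.0, -0.4]
grip_width: 0.0428
```

Emit:
carry_out:
  slide:
    - [0, 0, 0]
    - [0, 0, 0]
    - [0, 0, 0]
    - [0, 0, 0]
    - [0, 0, 0]
  angular:
    - [0, -0.175, 0]
    - [0, -0.175, 0]
    - [0, -0.175, 0]
    - [0, -0.175, 0]
    - [0, -0.175, 0]
  grip: [0, 0, 0, 0, 0]

```text
t: 22.55
eef_pos: [0.6428, -0.1126, 0.0378]
tcp_rot: [0.686, -0.686, 0.17, -0.172]
wrist_force: [0.1, 0.3, 0.3]
grip_width: 0.0427
```

Emit:
carry_out:
  slide:
    - [0, 0, 0]
    - [0, 0, 0]
    - [0, 0, 0]
    - [0, 0, 0]
    - [0, 0, 0]
  angular:
    - [0, -0.175, 0]
    - [0, -0.175, 0]
    - [0, -0.175, 0]
    - [0, 0, 0]
    - [0, 0, 0]
  grip: [0, 0, 0, 0, 0]

```text
t: 23.18
eef_pos: [0.6422, -0.1124, 0.0378]
tcp_rot: [-0.707, 0.707, 0.01, -0.009]
wrist_force: [-1.0, -0.0, -0.4]
grip_width: 0.0426
```

```bash
python3 - <<'E'
from h import *
go(-.058,-.195,-.007,"B")
p,d=snapshot("scene");crop("scene","c9.png",230,190,430,340,4,p)
E
```

```text
t 23.175 bed [-0.059  -0.2006] 0.0378 turn [ 0.    -0.002  0.001] slide now [ 1.  44.8  5.6] after turn [ 1.  44.8  5.6]
```

View pics/c9.png

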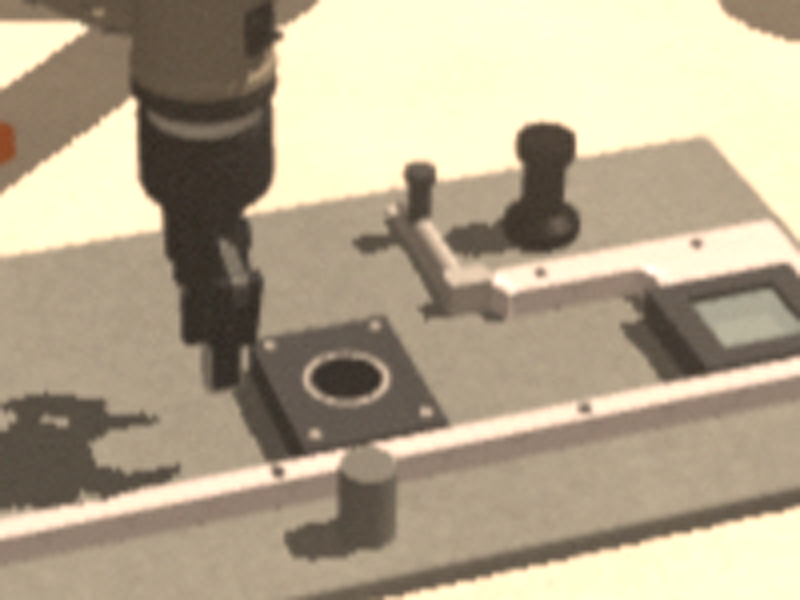

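The mask (crop 250–445, 320–450) is square on the fence with the fingers right of it. Lower and push in.

Emit:
carry_out:
  slide:
    - [1, 23, 0]
    - [0, 22, 0]
    - [0, 0, 0]
    - [0, 0, 15]
    - [0, 0, 20]
  angular:
    - [0, 0, 0]
    - [0, 0, 0]
    - [0, 0, 0]
    - [0, 0, 0]
    - [0, 0, 0]
  grip: [0, 0, 0, 0, 0]

```text
t: 23.85
eef_pos: [0.6424, -0.0769, -0.006]
tcp_rot: [-0.707, 0.707, 0.011, -0.01]
wrist_force: [0.7, -2.3, 0.7]
grip_width: 0.0428
```

Emit:
carry_out:
  slide:
    - [0, 0, 20]
    - [0, 0, 20]
    - [0, 0, 20]
    - [0, 0, 20]
    - [0, 0, 18]
  angular:
    - [0, 0, 0]
    - [0, 0, 0]
    - [0, 0, 0]
    - [0, 0, 0]
    - [0, 0, 0]
  grip: [0, 0, 0, 0, 0]

```text
t: 24.48
eef_pos: [0.6389, 0.0219, -0.0066]
tcp_rot: [-0.707, 0.707, 0.012, -0.011]
wrist_force: [0.1, -6.2, 5.0]
grip_width: 0.0425
```

```bash
python3 - <<'E'
from h import *
go(-.0575,-.008,-.007,"B");print(readout.read_state()["wrist_force"])
E
```

```text
t 24.475 bed [-0.0583 -0.0662] -0.0066 turn [0.001 0.002 0.001] slide now [ 0.9  0.4 58.2] after turn [ 0.8  0.4 58.2]
[ 0.14213324 -6.21743947  4.97174463]
```

Emit:
carry_out:
  slide:
    - [1, 0, 14]
    - [0, 0, 14]
    - [0, 0, 12]
    - [0, 0, 8]
    - [0, 0, 4]
  angular:
    - [0, 0, 0]
    - [0, 0, 0]
    - [0, 0, 0]
    - [0, 0, 0]
    - [0, 0, 0]
  grip: [0, 0, 0, 0, 0]

```text
t: 25.1
eef_pos: [0.6379, 0.073, -0.0073]
tcp_rot: [-0.707, 0.707, 0.011, -0.011]
wrist_force: [0.7, -5.6, 2.8]
grip_width: 0.0428
```

Emit:
carry_out:
  slide:
    - [0, 0, 3]
    - [0, 0, 2]
    - [0, 0, 2]
    - [0, 0, 0]
  angular:
    - [0, 0, 0]
    - [0, 0, 0]
    - [0, 0, 0]
    - [0, 0, 0]
  grip: [0, 0, 0, 0]

```text
t: 25.6
eef_pos: [0.6377, 0.0798, -0.0073]
tcp_rot: [0.707, -0.707, -0.011, 0.011]
wrist_force: [1.0, -3.6, 3.3]
grip_width: 0.0428
```

```bash
python3 - <<'E'
from h import *
go(-.0575,-.008,-.007,"B");print(readout.read_state()["wrist_force"])
E
```

```text
t 25.6 bed [-0.0577 -0.0083] -0.0073 turn [-0.     0.001 -0.   ] slide now [ 0.2 -0.3  0.3] after turn [ 0.2 -0.3  0.3]
[ 0.95578775 -3.59414012  3.34805963]
```

Emit:
carry_out:
  slide:
    - [0, 0, 2]
    - [0, 0, 1]
    - [0, 0, 0]
  angular:
    - [0, 0, 0]
    - [0, 0, 0]
    - [0, 0, 0]
  grip: [0, 0, 0]

```text
t: 25.98
eef_pos: [0.6375, 0.0802, -0.0073]
tcp_rot: [-0.706, 0.708, 0.01, -0.011]
wrist_force: [-1.1, -12.8, 4.3]
grip_width: 0.0429
```

Emit:
carry_out:
  slide:
    - [0, 0, 1]
    - [0, 0, 1]
    - [0, 0, 0]
  angular:
    - [0, 0, 0]
    - [0, 0, 0]
    - [0, 0, 0]
  grip: [0, 0, 0]

```text
t: 26.35
eef_pos: [0.6374, 0.0801, -0.0072]
tcp_rot: [-0.705, 0.709, 0.01, -0.011]
wrist_force: [-2.2, -20.3, 4.2]
grip_width: 0.043
```

```bash
python3 - <<'E'
from h import *
go(-.0575,-.008,-.007,"B");print(readout.read_state()["wrist_force"])
E
```

```text
t 26.35 bed [-0.058  -0.0079] -0.0072 turn [ 0.005  0.    -0.001] slide now [ 0.5 -0.2 -0.1] after turn [ 0.5 -0.2 -0.1]
[ -2.21206905 -20.26330967   4.22678432]
```

The mask is home: TCP −0.008 as predicted, force up to 20 N. Now the bolt: back off, rise, shut the fingers and go behind the knob.

Emit:
carry_out:
  slide:
    - [0, 0, -30]
    - [0, -42, 0]
    - [0, -42, 0]
    - [-52, 0, 0]
    - [-52, 0, 0]
  angular:
    - [0, 0, 0]
    - [0, 0, 0]
    - [0, 0, 0]
    - [0, 0, 0]
    - [0, 0, 0]
  grip: [0, 0, -1, -1, -1]

```text
t: 26.98
eef_pos: [0.533, 0.0523, 0.0766]
tcp_rot: [0.707, -0.707, -0.011, 0.011]
wrist_force: [0.8, -0.1, -0.1]
grip_width: -0.0002
```

Emit:
carry_out:
  slide:
    - [-52, 0, 10]
    - [-52, 0, 10]
    - [0, 0, 0]
    - [0, 0, 0]
  angular:
    - [0, 0, 0]
    - [0, 0, 0]
    - [0, 0, 0]
    - [0, 0, 0]
  grip: [-1, -1, -1, -1]

```text
t: 27.48
eef_pos: [0.4308, 0.0687, 0.077]
tcp_rot: [0.707, -0.707, -0.012, 0.011]
wrist_force: [0.2, 0.2, 1.0]
grip_width: -0.0001
```

```bash
python3 - <<'E'
from h import *
go(-.267,-.013,.022,"B");s=readout.read_state();print(s["wrist_force"],s["grip_width"])
b=w2b(s["eef_pos"]);tips(b[0],b[1],rx=.03,ry=.03,zlo=.04,zhi=.14)
print("knob");tips(-.222,-.0095,rx=.016,ry=.014,zlo=.04,zhi=.085)
E
```

```text
t 27.475 bed [-0.2648 -0.0132] 0.077 turn [-0.001  0.001  0.001] slide now [-2.3 55.   0.2] after turn [-2.2 55.   0.2]
[0.2214563  0.16463925 0.95626352] -0.00013040195295901748
104 1 [-0.257 -0.012] [-0.257 -0.012]
108 8 [-0.274 -0.021] [-0.254  0.   ]
112 10 [-0.263 -0.023] [-0.25  -0.001]
116 8 [-0.269 -0.022] [-0.248 -0.006]
120 15 [-0.265 -0.023] [-0.245 -0.002]
124 13 [-0.269 -0.023] [-0.246 -0.001]
128 13 [-0.268 -0.023] [-0.247 -0.008]
132 15 [-0.264 -0.021] [-0.246 -0.003]
136 10 [-0.259 -0.022] [-0.244 -0.002]
board z -0.7485
knob
40 9 [-0.224 -0.015] [-0.213 -0.002]
44 6 [-0.221 -0.016] [-0.212 -0.001]
48 9 [-0.222 -0.014] [-0.213 -0.001]
52 8 [-0.222 -0.017] [-0.214 -0.002]
56 6 [-0.22  -0.016] [-0.212 -0.001]
60 5 [-0.218 -0.014] [-0.214 -0.007]
64 13 [-0.222 -0.019] [-0.214  0.   ]
68 16 [-0.229 -0.018] [-0.213  0.002]
72 11 [-0.226 -0.014] [-0.211 -0.001]
board z -0.749
```

Emit:
carry_out:
  slide:
    - [-2, 28, 0]
    - [0, 27, 0]
    - [0, 0, 0]
    - [10, 0, 0]
    - [10, 0, 0]
  angular:
    - [0, 0, 0]
    - [0, 0, 0]
    - [0, 0, 0]
    - [0, 0, 0]
    - [0, 0, 0]
  grip: [-1, -1, -1, -1, -1]

```text
t: 28.2
eef_pos: [0.4495, 0.0687, 0.0227]
tcp_rot: [-0.707, 0.707, 0.011, -0.01]
wrist_force: [-1.9, -0.1, 1.2]
grip_width: 0.0002
```

Emit:
carry_out:
  slide:
    - [10, 0, 0]
    - [10, 0, 0]
    - [10, 0, 0]
    - [10, 0, 0]
    - [0, 0, 0]
  angular:
    - [0, 0, 0]
    - [0, 0, 0]
    - [0, 0, 0]
    - [0, 0, 0]
    - [0, 0, 0]
  grip: [-1, -1, -1, -1, -1]

```text
t: 28.82
eef_pos: [0.4892, 0.07, 0.0217]
tcp_rot: [-0.707, 0.707, 0.011, -0.01]
wrist_force: [-0.6, -0.2, 0.7]
grip_width: 0.0002
```

Emit:
carry_out:
  slide:
    - [8, 0, 0]
    - [5, 0, 0]
    - [3, 0, 0]
    - [2, 0, 0]
    - [0, 0, 0]
  angular:
    - [0, 0, 0]
    - [0, 0, 0]
    - [0, 0, 0]
    - [0, 0, 0]
    - [0, 0, 0]
  grip: [-1, -1, -1, -1, -1]

```text
t: 29.45
eef_pos: [0.5061, 0.0705, 0.0217]
tcp_rot: [-0.707, 0.707, 0.011, -0.011]
wrist_force: [-2.1, 0.5, -0.7]
grip_width: 0.0
```

```bash
python3 - <<'E'
from h import *
go(-.184,-.013,.022,"B");s=readout.read_state();print(s["wrist_force"])
E
```

```text
t 29.45 bed [-0.1895 -0.0136] 0.0217 turn [0.    0.001 0.   ] slide now [ 5.5 -0.3  0.6] after turn [ 5.5 -0.3  0.6]
[-2.09329575  0.50211456 -0.71220531]
```

Emit:
carry_out:
  slide:
    - [2, 0, 0]
    - [2, 0, 0]
    - [2, 0, 0]
    - [0, 0, 0]
  angular:
    - [0, 0, 0]
    - [0, 0, 0]
    - [0, 0, 0]
    - [0, 0, 0]
  grip: [-1, -1, -1, -1]

```text
t: 29.95
eef_pos: [0.5123, 0.0707, 0.0218]
tcp_rot: [-0.707, 0.707, 0.011, -0.011]
wrist_force: [-1.7, 0.4, -0.3]
grip_width: 0.0
```

Emit:
carry_out:
  slide:
    - [2, 0, 0]
    - [1, 0, 0]
    - [0, 0, 0]
  angular:
    - [0, 0, 0]
    - [0, 0, 0]
    - [0, 0, 0]
  grip: [-1, -1, -1]

```text
t: 30.32
eef_pos: [0.513, 0.0708, 0.0216]
tcp_rot: [-0.707, 0.707, 0.01, -0.012]
wrist_force: [-8.0, -0.8, 3.8]
grip_width: 0.0002
```

Emit:
carry_out:
  slide:
    - [2, 0, 0]
    - [0, 0, 0]
  angular:
    - [0, 0, 0]
    - [0, 0, 0]
  grip: [-1, -1]

```text
t: 30.58
eef_pos: [0.513, 0.0708, 0.0215]
tcp_rot: [-0.707, 0.707, 0.008, -0.014]
wrist_force: [-14.1, -1.3, 8.0]
grip_width: 0.0
```

```bash
python3 - <<'E'
from h import *
go(-.184,-.013,.022,"B");s=readout.read_state();print(s["wrist_force"])
E
```

```text
t 30.575 bed [-0.1826 -0.0136] 0.0215 turn [ 0.     0.002 -0.008] slide now [-1.4 -0.5  0.6] after turn [-1.4 -0.5  0.6]
[-14.06774384  -1.27184513   8.04968395]
```

The bolt has hit its end (TCP −0.183 against the expected −0.184, 14 N). Retract, rise and take one last look.

Emit:
carry_out:
  slide:
    - [-10, 0, 0]
    - [-15, 0, 0]
    - [0, -40, 0]
    - [0, -50, 0]
    - [-50, 0, 0]
  angular:
    - [0, 0, 0]
    - [0, 0, 0]
    - [0, 0, 0]
    - [0, 0, 0]
    - [0, 0, 0]
  grip: [-1, -1, -1, -1, -1]

```text
t: 31.2
eef_pos: [0.448, 0.0683, 0.1159]
tcp_rot: [-0.707, 0.707, 0.016, -0.006]
wrist_force: [0.3, -0.0, -0.4]
grip_width: -0.0002
```

Emit:
carry_out:
  slide:
    - [-50, 0, -20]
    - [0, 0, -30]
    - [0, 0, 0]
    - [0, 0, 0]
  angular:
    - [0, 0, 0]
    - [0, 0, 0]
    - [0, 0, 0]
    - [0, 0, 0]
  grip: [-1, -1, -1, -1]

```text
t: 31.7
eef_pos: [0.3943, 0.0171, 0.1121]
tcp_rot: [-0.707, 0.707, 0.011, -0.01]
wrist_force: [-1.1, -0.4, -0.1]
grip_width: -0.0001
```

```bash
python3 - <<'E'
from h import *
p,d=snapshot("scene");crop("scene","c10.png",230,190,480,340,3,p)
print(readout.read_state()["wrist_force"]);print("knob");tips(-.158,-.0095,rx=.016,ry=.014,zlo=.044,zhi=.08)
E
```

```text
[ 0.76056292 -0.50020768  0.13670771]
knob
44 9 [-0.155 -0.016] [-0.144 -0.001]
48 7 [-0.155 -0.014] [-0.148 -0.   ]
52 8 [-0.154 -0.016] [-0.147 -0.002]
56 6 [-0.156 -0.014] [-0.146 -0.007]
60 11 [-0.159 -0.018] [-0.146  0.001]
64 11 [-0.161 -0.017] [-0.143  0.001]
68 18 [-0.165 -0.017] [-0.144  0.002]
72 9 [-0.157 -0.016] [-0.144 -0.001]
board z -0.7512
```

View pics/c10.png

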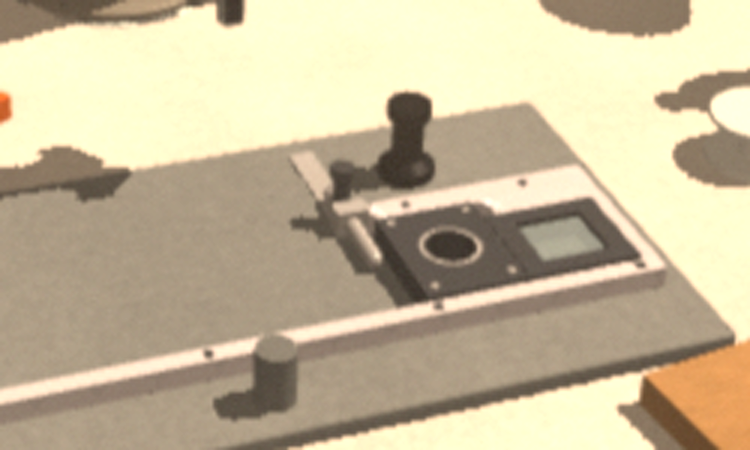

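The last picture shows the carrier (565,240) against the stop, the mask (450,245) tight behind it and both on the fence. The bolt (360,240) lies across the mouth with its knob at (342,180), about 67 mm from where it started. The focuser and film can are unmoved and the robot is clear.

```bash
python3 -c "
from h import *
r.hand_in();print(readout.read_state()['t'])"
```

```text
the job is handed in; nothing more can be done
the job is handed in; nothing more can be done
```

I squared the carrier on the fence and pushed it home, then pushed the masking plate in behind it and the bolt across the mouth. I handed the job in with the clock at about 32 s of the 66 s allowed; no verdict is reported.

**What the last checks showed:**
- **Carrier:** it stopped firmly (about 19 N) with the TCP at y 82.0 mm in the bed frame, against 82.5 predicted.
- **Masking plate:** it stopped firmly (about 20 N) with the TCP at y −7.9 mm, against −8 predicted.
- **Bolt:** it stopped at its end (14 N), and depth readings put the knob about 67 mm from where it started. Its centre reads near x −0.155, against −0.158 for fully across, which is within measuring error.
- **Scene:** the last picture shows both plates flat, square and touching, with the focuser and film can in place. The robot is clear of everything. The reel was only partly in that picture and the tank was out of it; the arm did not go near either.

**What disagreed:** the fingertips sit about 30 mm above the reported TCP, more than the interface text implies. My first push therefore skimmed over the carrier without moving it, so I measured the tip height from depth readings and pushed again lower.

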